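# Pass a tray of wax bells through the drop gate of a slideway

### The arm

A 6-joint arm with a two-finger parallel gripper is mounted at the origin on the work surface. World frame = base frame: x ahead of the robot, y to its left, z up, the work surface at z = 0. Lengths are in m, angles in rad, forces in N, time in s.
With the tool pointing down it reaches from about 0.25 to 0.725 m from the base axis. Payload 4 kg.
Tool frame: the origin (TCP) lies on the centre line of the jaws, within the pads' length; the fingertips stand 17 mm ahead of it and the grasp point (between the pads) lies 2 mm behind it; z points along the fingers, x is the direction in which the jaws open and shut, and the axes are right-handed (so a half turn about z gives the same grasp; the last joint's range is limited). The gripper opens to 85 mm and grips with 20 to 120 N. Pads are 22 mm wide; open, the fingers measure 114 mm over their backs; the gripper's body (76 mm by 85 mm) begins 54 mm behind the grasp point. The pads swing forward as they close: fully open they stand 13 mm farther back than shut.
Start: joints at [1.184, 0.241, 0.005, 1.335, 0, 1.571], TCP at [0.189, 0.463, 0.248] pointing down, gripper open.
Joint ranges: [-2.72, 2.72], [-1.05, 1.87], [-1.09, 1.28], [-1.99, 2.15], [-1.42, 1.44], [-3.14, 3.14]. Speed limits (rad/s): [2.79, 2.79, 3.14, 3.14, 3.14, 3.14].

### API

Orientations are given as a unit quaternion [x, y, z, w].
In Python, from workcell import bot gives the robot as it stands.
- The arm moves only by the tool jog_arm, never from a script. Its arguments are lists of equal length, an entry for each row: "jaw": the closure, from 0 (fully open) to 1 (shut); "linear": the shift along the tool's x, y, z in m, a list of three; "delta_rot": the turn, a rotation vector about the tool's x, y, z in degrees, a list of three. A call has exactly 8 rows; each row is the pose to reach, as a shift and turn from the pose commanded when the call began, along the tool's axes at that moment; what a row does not reach only later rows make up. A row lasts 1/12 s, in which the tool goes at most 41.7 mm and 7.16 degrees, less where a joint would pass 70% of its speed; a pose out of reach is approached as far as the arm can. A call with a gripper value outside its range is refused whole. The fingers move at their own pace and stop on an object; the grip force is fixed at half the most. Time passes only in rows, so rows that repeat a pose let the fingers close, or fill a call up. It gives the time, the measured TCP pose, the force and the opening at its end, in the units of the state.
- bot.get_obs(): the state, without advancing time (a new reading comes with each control period).
- bot.camera(name): name is "side" or "top" or "wrist"; returns (picture, depth): 400x640x3 uint8, red, green, blue; 400x640 float32, m along the optical axis (not along the pixel's ray), 0 where there is no reading.
- bot.calibration(name): a dict with "fovy" (degrees; the focal length in pixels is half the picture's height over the tangent of half this angle, whatever the lens; pixels are square), "cx", "cy" (the principal point, pixels), "origin" and "orientation" of the camera in the world. Camera axes: x right, y down, z forward; pixel columns grow to the right and rows downward; lengths in m; the calibration is good to about 2 mm. A picture is of the moment at which its call begins: read the wrist's pose just before it. calibration takes no time and is no camera call; for the wrist camera it gives the pose at the moment of the call.
- bot.job_done(): hands the job in, once; it reports no verdict.
The state is a dict: "clock": time; "joint_pos": joint angles; "joint_vel": joint speeds; "tau": joint torques, N m; "eef_pos": TCP position; "tool_rot": TCP orientation; "ft_force": force on the tool from outside, world axes, zero at the start; "ft_torque": the same for the moment, N m; "grip_width": finger opening in m.
Only numpy, scipy, OpenCV 4.12 (cv2) and the standard library are available. Lean on these libraries where they do the work, as an engineer would, in place of code of your own. Each camera call takes 0.05 s, during which the arm holds its last target.

### The job

Press the slideway's long bar down with one fingertip to lower the gate and, keeping it down, push the tray of wax bells along the slideway with the other finger, right past the gate into the berth beyond. Then let the gate come back up behind the tray and take the hand clear. Do not lift or pick up anything, never let the gate touch the tray, do not touch the wax bells, keep them standing in the tray, and leave the other things on the bench alone.

Things in the scene. Friction and masses are not known exactly. Their poses are not given: they have to be found in the camera images.
- slideway: Fixed metal slideway on the bench. Origin on the bench (z = 0), midway between its rails, under the gate. +y: the way the tray must travel (about to the robot's left); -x: the side nearer the robot, where the press bar is. Deck 100 mm wide, y -310 to +190, top at z 78 mm. Rails 4 mm thick along both edges, inner faces at x = +-45, tops at z 90. Gate slot at y = 0; berth between it and the end stop.
- berth_stop (a point): Middle of the rubber face of the end stop across the slideway: x = 0, y = +168, z = 92 mm of the slideway. The stop is 36 mm high over the deck.
- gate (a joint): Drop gate angle, rad: 0 up (closed), grows as the press bar goes down, hard stop 0.33. Hinge along the slideway's y on its far side (x = +65, z = 62 mm). A spring lifts it when let go. At 0 the 5 mm blade is a wedge across the track, above the deck 3 mm at the far rail, 15 mid-track, 26 at the near rail; from 0.25 on it is wholly below the deck. Takes about 3 N (top) to 8 N (bottom) at the bar.
- press_bar (a point): Flat metal bar of the gate, 36 wide (x), 296 long (y), with a black rubber tread, outside the near rail, y -250 to +46 mm of the slideway; press it anywhere along its length. This point: centre of its top face. In the slideway's frame that is x -75, z 131 mm with the gate up; x -89, z 87 at 0.30; x -90, z 82 at 0.33. It tips with the gate: outer edge 9 degrees high when up, 10 degrees low when down.
- tray: Loose wooden tray, 84 wide (x), 130 mm long (y), between the rails before the gate; 0.24 to 0.42 kg empty. Origin: centre of its underside; +y points along the travel. An end board 9 mm thick, full width, rises 46 mm above the deck at each end: outer faces at y = -65 (the back, to push) and +65 (front). Side strips 21 mm high. It slides with a few newtons and stays where it is left.
- bell_a: Brown wax bell, mouth 49 mm across, 50 mm high, about 70 g, standing loose mouth-down in the back half of the tray. Origin: centre of its underside, which is 8 mm above the tray's underside.
- bell_b: Another bell, the same, in the front half of the tray.
- bench_bell: Bystander: larger brown wax bell standing on the bench, mouth 70 mm across, 72 mm high. Origin: centre of its underside.
- pour_cup_a: Bystander: white ceramic pouring cup, funnel shape, 76 mm across the mouth, 64 mm high. Origin: centre of its underside.
- pour_cup_b: Bystander: another white pouring cup, the same.
- wax_slab: Bystander: pink wax slab 75 x 130 x 24 mm lying on the bench. Origin: centre of its underside.
- spatula: Bystander: steel spatula 190 mm long lying on the bench. Origin: within the tool, at its underside.
- brush: Bystander: brush 170 mm long lying on the bench. Origin: within the tool, at its underside.
- jar: Bystander: amber glass jar with a metal cap, 60 mm across, 85 mm high. Origin: centre of its underside.
Things that resemble listed ones, but are neither listed nor needed, are in the scene too. What is shaped like the bell_a but green is not meant. Several things have the shape of the tray; the one meant has the colours described above.

How it is judged:
On the way, in this order (a step that is already met when the one before it is completed fails the run):
1. the bar is held down by a finger, the gate is below the deck and the tray is still wholly before it (value of joint gate above 0.25 rad and contact force between the fingers and gate above 0.5 N and y of tray in the frame of slideway below -0.066 m), for 0.2 s.
2. with a finger holding the gate down, a finger pushes the tray over it (value of joint gate above 0.25 rad and contact force between the fingers and gate above 0.5 N and contact force between the fingers and tray above 0.3 N and y of tray in the frame of slideway above -0.05 m), for 0.05 s.
3. with a finger still holding the gate down, the back of the tray has gone past the gate (value of joint gate above 0.25 rad and contact force between the fingers and gate above 0.5 N and y of tray in the frame of slideway above 0.068 m), for 0.1 s.
At the end, for the whole second after the job is handed in: The whole tray lies flat on the deck in the berth, between the gate and the end stop (its centre 68 to 107 mm past the gate line, anywhere in between), at rest; the gate is fully up again behind it (angle below 0.02 rad); both bells stand upright in the tray (tilt below 0.2 rad) (value of joint gate below 0.02 rad and y of tray in the frame of slideway between 0.068 and 0.107 m and x of tray in the frame of slideway between -0.008 and 0.008 m and z of tray in the frame of slideway below 0.082 m and angle between the y axis of tray and the y axis of slideway, either way round below 0.1 rad and linear speed of tray below 0.01 m/s and angle between each of bell_a, bell_b's own z axis and vertical below 0.2 rad and z of each of bell_a, bell_b in the frame of tray below 0.016 m); the robot touches nothing.
It fails at once if the gate strikes or rubs on the tray (contact force between gate and tray above 1.5 N).
It fails at once if the tray is lifted off the deck or tipped (z of tray in the frame of slideway above 0.088 m or angle between tray's own z axis and vertical above 0.12 rad).
It fails at once if a wax bell is touched by the robot, lifted or tipped (contact force between any of the fingers, the arm and bell_a above 0.5 N or contact force between any of the fingers, the arm and bell_b above 0.5 N or z of any of bell_a, bell_b in the frame of tray above 0.022 m or angle between any of bell_a, bell_b's own z axis and vertical above 0.4 rad).
It fails at once if another thing on the bench is moved (distance of any of bench_bell, pour_cup_a, pour_cup_b, wax_slab, spatula, brush, jar from where it was at the start of the episode above 0.02 m).
It also fails if it takes over 45 s, if anything falls off the work surface, if the arm or the gripper's body presses on something with over 40 N, if the wrist force passes 120 N, or if a joint passes its speed limit or range.

## Working session

There is one attempt and no reset: what is moved stays moved. The work goes in short steps, Python scripts to look and compute and a tool call to move; the robot and the scene stay as the last step left them, time stands still between calls to the robot, and variables do not carry over. Pictures are saved under pics/ and viewed, and the job is handed in when it is done.

Besides the shell and the picture viewer there is one more tool, called after "Emit:" as name(argument=value, ...) on one line, values as JSON. jog_arm: Moves the arm, as the interface text tells. Its arguments: {"type":"object","properties":{"jaw":{"type":"array","items":{"type":"number"}},"linear":{"type":"array","items":{"type":"array","items":{"type":"number"}}},"delta_rot":{"type":"array","items":{"type":"array","items":{"type":"number"}}}},"required":["jaw","linear","delta_rot"]}

```bash
ls; mkdir -p pics; python3 - <<'E'
from workcell import bot
import cv2
o=bot.get_obs()
for k,v in o.items(): print(k,v)
for n in ("top","side","wrist"):
    print(n,bot.calibration(n))
    im,d=bot.camera(n); cv2.imwrite(f"pics/{n}0.png",im[:,:,::-1])
    import numpy as np; np.savez(f"{n}0.npz",im=im,d=d)
E
```

```text
pics
clock 0.0
joint_pos [1.18404949e+00 2.41428564e-01 3.75115237e-03 1.33519014e+00
 3.02693346e-05 1.57081021e+00]
joint_vel [ 2.75733533e-05 -9.48293077e-04  5.63351051e-04  4.80024337e-04
  2.04493192e-03 -4.91121724e-04]
tau [ 3.11833537e-04 -3.72317791e+01  2.52408224e+01  1.68437522e-02
 -1.61852910e-06 -7.72960277e-06]
eef_pos [0.18836188 0.46253639 0.2474154 ]
tool_rot [ 8.29815924e-01  5.58036253e-01 -8.67805643e-04  5.65362432e-04]
ft_force [-0.18492739 -0.87455135  0.83675373]
ft_torque [ 0.02129237 -0.0282826   0.00818243]
grip_width 0.08559217872596182
top {'fovy': 51.238106627781455, 'cx': 317.50157835846454, 'cy': 199.78276482891908, 'origin': array([0.42427082, 0.06107404, 1.00611691]), 'orientation': array([ 0.71361887, -0.69537363,  0.07066868, -0.04700586])}
side {'fovy': 51.02525307965011, 'cx': 322.4705418018097, 'cy': 197.3606430111552, 'origin': array([0.36321316, 0.97119569, 0.78280963]), 'orientation': array([-0.08845406,  0.88792345, -0.44792993,  0.0559161 ])}
wrist {'fovy': 63.82494265339806, 'cx': 319.06129987563816, 'cy': 198.1034148723351, 'origin': array([0.10965113, 0.49526369, 0.37233964]), 'orientation': array([0.81848655, 0.55003869, 0.09181304, 0.13823018])}
```

View pics/top0.png

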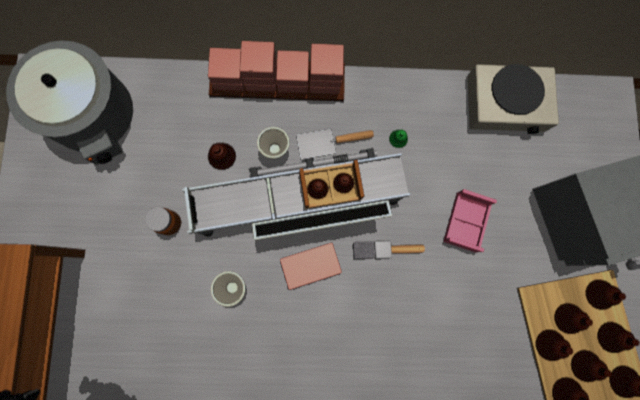

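View pics/side0.png

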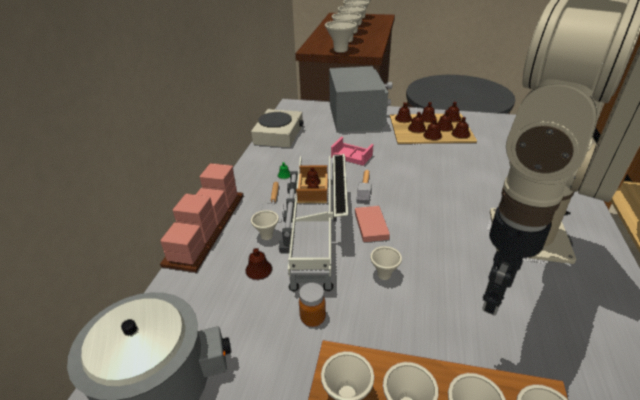

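The top view shows the slideway from (190,208), the stop end, to (407,175), with the gate line near (270,197). The black press bar runs from (255,230) to (390,211). The wooden tray with two brown bells is at (302–360, 163–207). The pink tray at (470,220) and the green bell at (400,138) are lookalikes. I'll measure next.

```bash
cat > h.py <<'E'
import numpy as np, cv2
from scipy.spatial.transform import Rotation as R
def world(c,d):
    f=200/np.tan(np.radians(c['fovy']/2))
    v,u=np.mgrid[0:400,0:640]
    P=np.stack([(u-c['cx'])/f*d,(v-c['cy'])/f*d,d],-1)
    return P@R.from_quat(c['orientation']).as_matrix().T+c['origin']
def ray(c,u,v,z):
    f=200/np.tan(np.radians(c['fovy']/2))
    r=R.from_quat(c['orientation']).as_matrix()@np.array([(u-c['cx'])/f,(v-c['cy'])/f,1])
    return c['origin']+r*(z-c['origin'][2])/r[2]
E
python3 - <<'E'
from h import *
from workcell import bot
for n in ("top","side"):
    c=bot.calibration(n);z=np.load(n+"0.npz");W=world(c,z['d']);im=z['im']
    np.save(n+"W.npy",W)
W=np.load("topW.npy")
im=np.load("top0.npz")['im']
big=cv2.resize(im[140:260,170:430,::-1],None,fx=3,fy=3,interpolation=cv2.INTER_CUBIC)
cv2.imwrite("pics/topcrop.png",big)
for (u,v) in [(230,205),(300,195),(385,180),(320,170),(304,185),(360,180),(320,222),(280,227),(380,213),(318,188),(343,183),(310,265),(230,160),(190,208)]:
    print((u,v),W[v,u].round(4))
E
```

```text
(230, 205) [0.563  0.2268 0.08  ]
(300, 195) [0.5912 0.0715 0.0749]
(385, 180) [ 0.6312 -0.1218  0.078 ]
(320, 170) [0.6459 0.0282 0.095 ]
(304, 185) [0.6054 0.063  0.1195]
(360, 180) [ 0.6194 -0.0582  0.1236]
(320, 222) [0.5244 0.0271 0.1321]
(280, 227) [0.5117 0.1108 0.1313]
(380, 213) [ 0.5472 -0.1004  0.1309]
(318, 188) [0.5988 0.0327 0.1244]
(343, 183) [ 0.6118 -0.0214  0.1226]
(310, 265) [0.4356 0.0439 0.0218]
(230, 160) [0.6828 0.2444 0.0169]
(190, 208) [0.5504 0.308  0.1042]
```

View pics/topcrop.png

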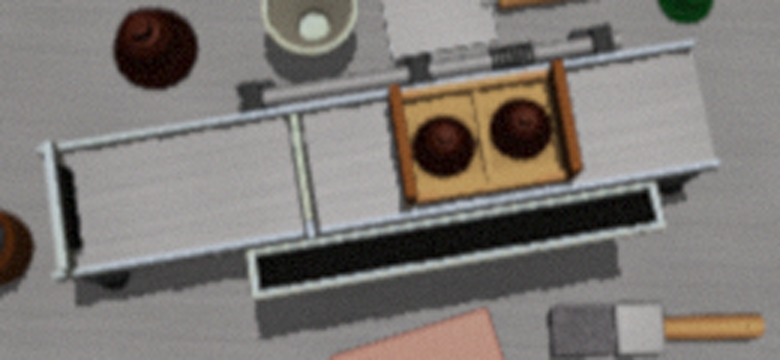

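```bash
python3 - <<'E'
from h import *
W=np.load("topW.npy");im=np.load("top0.npz")['im'].astype(int)
v,u=np.mgrid[0:400,0:640]
roi=(u>175)&(u<425)&(v>145)&(v<245)
def rect(m,name,minA=20):
    m=m.astype(np.uint8)
    n,l,s,_=cv2.connectedComponentsWithStats(m)
    i=1+np.argmax(s[1:,4]); P=W[l==i]
    r=cv2.minAreaRect((P[:,:2]*1000).astype(np.float32))
    print(name,s[i],"c",np.round(r[0],1),"size",np.round(r[1],1),"ang",round(r[2],2),"zmed",np.median(P[:,2]).round(4)); return l==i
bar=rect(roi&(W[...,2]>.122)&(W[...,2]<.14)&(W[...,0]<.56)&(v>195),"bar")
blk=rect(roi&(im.max(-1)<40)&(v>195)&(u>250),"tread")
all_=rect(roi&(W[...,2]>.07)&(W[...,2]<.1),"deck")
orange=roi&(im[...,0]>im[...,2]+50)&(im[...,0]>90)&(W[...,2]>.112)
n,l,s,_=cv2.connectedComponentsWithStats(orange.astype(np.uint8))
for i in range(1,n):
    if s[i,4]>15:
        P=W[l==i];print(s[i],P.mean(0).round(4)); 
        vx=cv2.fitLine((P[:,:2]).astype(np.float32),cv2.DIST_L2,0,.01,.01).ravel();print(vx, cv2.minAreaRect((P[:,:2]*1000).astype(np.float32)))
E
```

```text
bar [ 252  207  140   33 2159] c [531.7  23.1] size [ 37.6 295.6] ang 11.32 zmed 0.1311
tread [ 256  204  132   32 1259] c [488.3  14.3] size [107.3 279.8] ang 11.3 zmed 0.1311
deck [ 188  148  222   86 8774] c [609.8  81.4] size [127.1 500.6] ang 11.32 zmed 0.0781
[354 160  10  37 125] [ 0.6237 -0.0554  0.1234]
[ 0.982607    0.18569735  0.6237247  -0.05543378] ((623.9382934570312, -55.29478454589844), (81.29032897949219, 7.635208606719971), 11.020282745361328)
[300 168   9  38 141] [0.6013 0.0628 0.1232]
[0.9817102  0.19038132 0.6012649  0.06279676] ((601.7926635742188, 62.90666198730469), (82.99799346923828, 8.277322769165039), 10.782849311828613)
```

The fits agree. The yaw is 11.32°, and the bar measures 37.6×295.6 mm at z 0.131. From the bar centre, the slideway origin comes out near (0.585, 0.138), and the deck centre cross-checks at y = -60.1 mm. The wooden tray with orange end boards has its boards 120.3 mm apart (121 expected). Its centre is at slideway (0.8, -136.8) mm, so the back face is at y ≈ -202.

Plan: point the tool straight down with the jaws open along slideway x. One finger goes on the bar and the other behind the tray.

```bash
cat >> h.py <<'E'
A=np.radians(11.32); O=np.array([.5852,.1378])
RX=np.array([np.cos(A),np.sin(A)]); RY=np.array([-np.sin(A),np.cos(A)])
def goal(xs,ys,z):
    p=np.r_[O+xs/1000*RX+ys/1000*RY,z/1000]
    M=np.column_stack([np.r_[RX,0],np.r_[-RY,0],[0,0,-1]])
    return p,M
def delta(o,xs,ys,z):
    p,M=goal(xs,ys,z); T=R.from_quat(o['tool_rot']).as_matrix()
    print("shift tool mm",(T.T@(p-o['eef_pos'])*1000).round(1),"rot deg",np.degrees(R.from_matrix(T.T@M).as_rotvec()).round(2))
def where(o):
    d=o['eef_pos'][:2]-O; print("t",round(o['clock'],2),"slide mm",(d@RX*1000).round(1),(d@RY*1000).round(1),"z",(o['eef_pos'][2]*1000).round(1),"F",np.round(o['ft_force'],1),"w",round(o['grip_width'],4))
E
python3 - <<'E'
from h import *
from workcell import bot
o=bot.get_obs();where(o);delta(o,-40,-227,240)
E
```

```text
t 0.15 slide mm -325.3 396.4 z 247.6 F [ 0.3  0.3 -0.2] w 0.0854
shift tool mm [-362.6  581.9    8.2] rot deg [5.000e-02 8.000e-02 5.652e+01]
```

Emit:
jog_arm(jaw=[0, 0, 0, 0, 0, 0, 0, 0], linear=[[-0.01, 0.016, 0], [-0.03, 0.048, 0], [-0.05, 0.08, 0], [-0.07, 0.112, 0], [-0.09, 0.144, 0], [-0.11, 0.176, 0], [-0.13, 0.208, 0], [-0.15, 0.24, 0]], delta_rot=[[0, 0, 4], [0, 0, 10], [0, 0, 16], [0, 0, 22], [0, 0, 28], [0, 0, 34], [0, 0, 40], [0, 0, 46]])

```text
clock: 0.82
eef_pos: [0.3548, 0.2319, 0.2482]
tool_rot: [0.982, 0.187, -0.0, 0.0]
ft_force: [0.2, 0.9, 0.2]
grip_width: 0.0857
```

```bash
python3 - <<'E'
from h import *
from workcell import bot
o=bot.get_obs();where(o);delta(o,-40,-227,200);print(o['joint_pos'].round(3))
E
```

```text
t 0.82 slide mm -207.4 137.5 z 248.2 F [0.2 0.9 0.2] w 0.0857
shift tool mm [100.  388.5  48.2] rot deg [-0.000e+00  1.000e-02  1.024e+01]
[ 0.579  0.09  -0.178  1.303  0.     1.773]
```

Emit:
jog_arm(jaw=[0, 0, 0, 0, 0, 0, 0, 0], linear=[[0.01, 0.038, 0], [0.02, 0.076, 0], [0.03, 0.115, 0], [0.04, 0.153, 0], [0.05, 0.191, 0], [0.06, 0.23, 0], [0.068, 0.262, 0], [0.072, 0.28, 0]], delta_rot=[[0, 0, 2], [0, 0, 4], [0, 0, 6], [0, 0, 8], [0, 0, 10], [0, 0, 10.2], [0, 0, 10.2], [0, 0, 10.2]])

```text
clock: 1.48
eef_pos: [0.5269, -0.0028, 0.2477]
tool_rot: [0.995, 0.1, -0.0, 0.0]
ft_force: [-0.3, 1.0, 1.5]
grip_width: 0.0857
```

```bash
python3 - <<'E'
from h import *
from workcell import bot
o=bot.get_obs();where(o);delta(o,-40,-227,200);print(o['joint_pos'].round(3))
E
```

```text
t 1.48 slide mm -84.8 -126.4 z 247.7 F [-0.3  1.   1.5] w 0.0857
shift tool mm [ 44.6 100.6  47.7] rot deg [0.05 0.01 0.12]
[-5.000e-03  2.940e-01  7.500e-02  1.352e+00 -1.000e-03  1.366e+00]
```

Emit:
jog_arm(jaw=[0, 0, 0, 0, 0, 0, 0, 0], linear=[[0.015, 0.034, 0.01], [0.03, 0.068, 0.02], [0.04, 0.09, 0.03], [0.0446, 0.1006, 0.038], [0.0446, 0.1006, 0.038], [0.0446, 0.1006, 0.038], [0.0446, 0.1006, 0.038], [0.0446, 0.1006, 0.038]], delta_rot=[[0, 0, 0], [0, 0, 0], [0, 0, 0], [0, 0, 0], [0, 0, 0], [0, 0, 0], [0, 0, 0], [0, 0, 0]])

```text
clock: 2.15
eef_pos: [0.589, -0.0877, 0.2113]
tool_rot: [0.995, 0.102, 0.0, -0.0]
ft_force: [0.4, 0.3, 0.5]
grip_width: 0.0849
```

```bash
python3 - <<'E'
from h import *
from workcell import bot
o=bot.get_obs();where(o);delta(o,-40,-227,155)
for n in("wrist","side"):
    im,d=bot.camera(n);cv2.imwrite(f"pics/{n}1.png",im[:,:,::-1])
E
```

```text
t 2.15 slide mm -40.6 -221.9 z 211.3 F [0.4 0.3 0.5] w 0.0849
shift tool mm [ 0.5  5.1 56.3] rot deg [ 0.   -0.05  0.42]
```

View pics/wrist1.png

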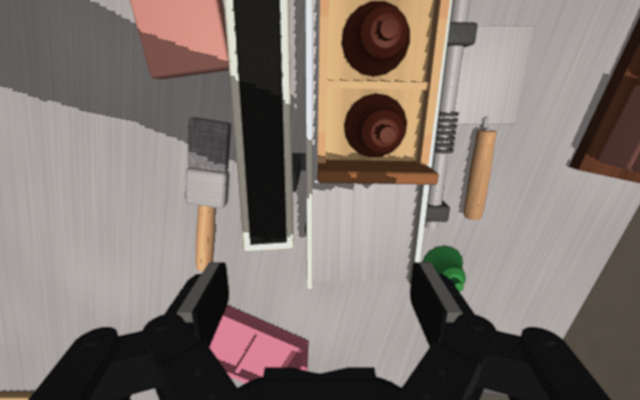

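View pics/side1.png

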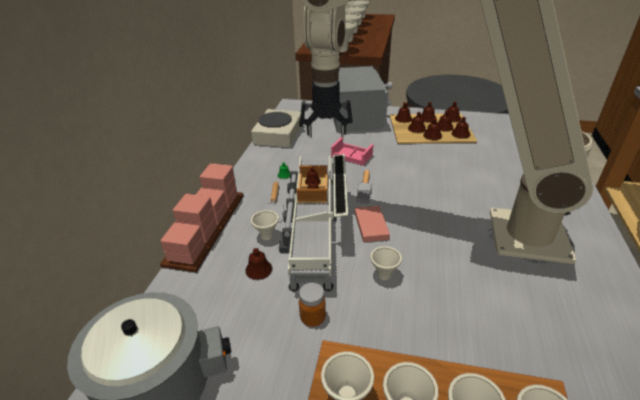

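The wrist view shows the tray's back board at (318–438,175), the bar to its left ending at (268,245), and both fingers clear behind the tray. The side view agrees. I'll correct the position and descend to just above the bar.

Emit:
jog_arm(jaw=[0, 0, 0, 0, 0, 0, 0, 0], linear=[[0.0, 0.003, 0.01], [0.0, 0.005, 0.025], [0.0, 0.005, 0.04], [0, 0.005, 0.05], [0, 0.005, 0.056], [0, 0.005, 0.056], [0, 0.005, 0.056], [0, 0.005, 0.056]], delta_rot=[[0, 0, 0.4], [0, 0, 0.4], [0, 0, 0.4], [0, 0, 0.4], [0, 0, 0.4], [0, 0, 0.4], [0, 0, 0.4], [0, 0, 0.4]])

```text
clock: 2.92
eef_pos: [0.5908, -0.094, 0.1551]
tool_rot: [0.995, 0.098, 0.001, 0.0]
ft_force: [-0.3, -0.5, -0.1]
grip_width: 0.0856
```

```bash
python3 - <<'E'
from h import *
from workcell import bot
o=bot.get_obs();where(o);delta(o,-40,-227,145)
im,d=bot.camera("side");cv2.imwrite(f"pics/side2.png",cv2.resize(im[80:230,230:430,::-1],None,fx=4,fy=4,interpolation=cv2.INTER_CUBIC))
where(bot.get_obs())
E
```

```text
t 2.92 slide mm -40.0 -228.4 z 155.1 F [-0.3 -0.5 -0.1] w 0.0856
shift tool mm [-0.  -1.4 10.1] rot deg [ 0.03 -0.08 -0.08]
t 2.97 slide mm -39.9 -228.4 z 155.3 F [-1.   0.4  0.9] w 0.0855
```

View pics/side2.png

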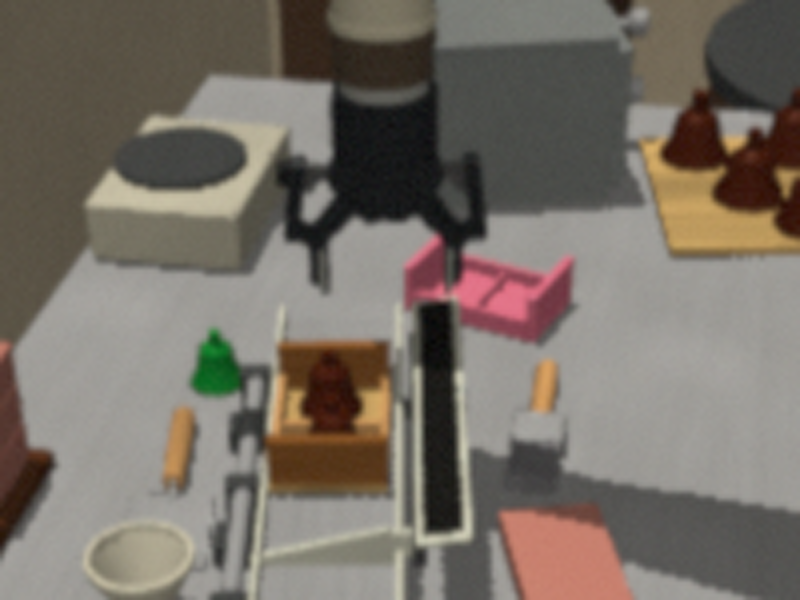

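The pressing finger at crop (455,285) is over the bar's rear end, and the other finger at (322,285) is over the track behind the tray. Now I'll press.

Emit:
jog_arm(jaw=[0, 0, 0, 0, 0, 0, 0, 0], linear=[[0.0, -0.001, 0.004], [0, -0.002, 0.008], [0, -0.002, 0.012], [0, -0.002, 0.015], [0, -0.002, 0.018], [0, -0.002, 0.021], [0, -0.002, 0.021], [0, -0.002, 0.021]], delta_rot=[[0, 0, 0], [0, 0, 0], [0, 0, 0], [0, 0, 0], [0, 0, 0], [0, 0, 0], [0, 0, 0], [0, 0, 0]])

```text
clock: 3.63
eef_pos: [0.5895, -0.0921, 0.1334]
tool_rot: [0.995, 0.098, -0.0, 0.0]
ft_force: [-2.1, 0.0, 3.7]
grip_width: 0.0858
```

```bash
python3 - <<'E'
from h import *
from workcell import bot
o=bot.get_obs();where(o);delta(o,-40,-227,120);print(o['ft_torque'].round(2))
im,d=bot.camera("side");cv2.imwrite(f"pics/side3.png",cv2.resize(im[80:230,230:430,::-1],None,fx=4,fy=4,interpolation=cv2.INTER_CUBIC))
c=bot.calibration("side");W=world(c,d)
E
```

```text
t 3.63 slide mm -40.9 -226.2 z 133.4 F [-2.1  0.   3.7] w 0.0858
shift tool mm [ 0.9  0.8 13.4] rot deg [-0.    0.04 -0.09]
[-0.1   0.72  0.01]
```

View pics/side3.png

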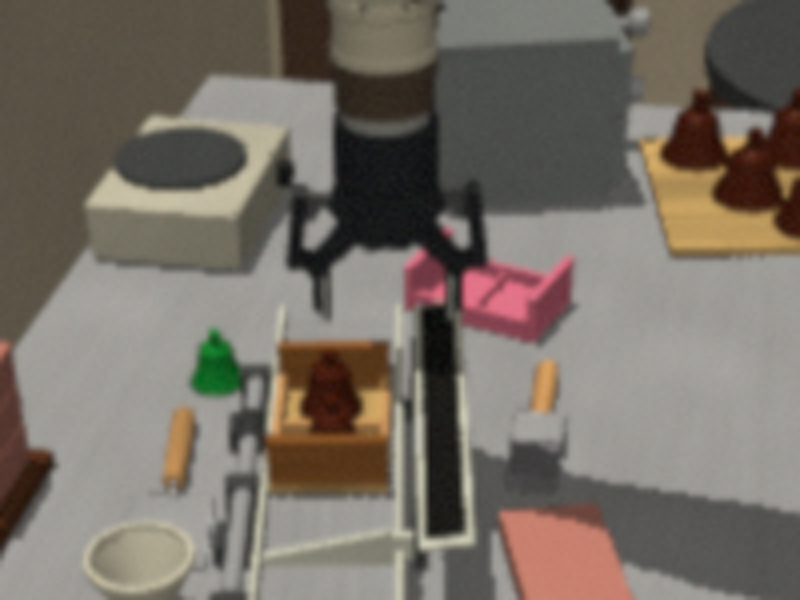

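Contact: 3.7 N at TCP z 0.133. I'll continue down.

Emit:
jog_arm(jaw=[0, 0, 0, 0, 0, 0, 0, 0], linear=[[0, 0, 0.004], [0, 0, 0.008], [0, 0, 0.012], [0, 0, 0.016], [0, 0, 0.02], [0, 0, 0.024], [0, 0, 0.026], [0, 0, 0.026]], delta_rot=[[0, 0, 0], [0, 0, 0], [0, 0, 0], [0, 0, 0], [0, 0, 0], [0, 0, 0], [0, 0, 0], [0, 0, 0]])

```text
clock: 4.35
eef_pos: [0.5884, -0.0924, 0.1067]
tool_rot: [0.995, 0.098, -0.002, 0.0]
ft_force: [-5.7, -0.5, 6.0]
grip_width: 0.0855
```

```bash
cat >> h.py <<'E'
def gatecheck(bot,name=None):
    im,d=bot.camera("top"); W=world(bot.calibration("top"),d)
    xy=W[...,:2]-O; X=xy@RX*1000; Y=xy@RY*1000; Z=W[...,2]*1000
    ii=im.astype(int)
    m=(ii.max(-1)<45)&(X>-115)&(X<-55)&(Y>-245)&(Y<40)&(Z>70)&(Z<140)
    # only part of bar far from the hand
    hy=None
    for a,b in((-240,-150),(-150,-60),(-60,30)):
        k=m&(Y>a)&(Y<b)
        if k.sum()>30: print("tread",a,b,"n",k.sum(),"x",np.median(X[k]).round(1),"z",np.median(Z[k]).round(1), "nearx z", )
    t=(ii[...,0]>ii[...,2]+50)&(ii[...,0]>90)&(Z>114)&(Z<130)&(abs(X)<50)
    n,l,s,_=cv2.connectedComponentsWithStats(t.astype(np.uint8))
    for i in range(1,n):
        if s[i,4]>15:
            k=l==i;print("board n",k.sum(),"x",X[k].mean().round(1),"y",Y[k].mean().round(1),"z",np.median(Z[k]).round(1))
    if name: cv2.imwrite(name,cv2.resize(im[120:270,160:440,::-1],None,fx=2.8,fy=2.8,interpolation=cv2.INTER_CUBIC))
E
python3 - <<'E'
from h import *
from workcell import bot
o=bot.get_obs();where(o);delta(o,-42,-227,92);gatecheck(bot,"pics/top4.png")
im,d=bot.camera("side");cv2.imwrite(f"pics/side4.png",cv2.resize(im[80:230,230:430,::-1],None,fx=4,fy=4,interpolation=cv2.INTER_CUBIC))
E
```

```text
t 4.35 slide mm -42.0 -226.4 z 106.7 F [-5.7 -0.5  6. ] w 0.0855
shift tool mm [ 0.1  0.6 14.7] rot deg [ 0.01  0.18 -0.1 ]
tread -240 -150 n 381 x -86.2 z 102.9 nearx z
tread -150 -60 n 400 x -86.6 z 102.9 nearx z
tread -60 30 n 401 x -86.7 z 103.0 nearx z
board n 101 x 8.2 y -197.3 z 123.1
board n 145 x 0.9 y -76.7 z 122.9
```

View pics/side4.png

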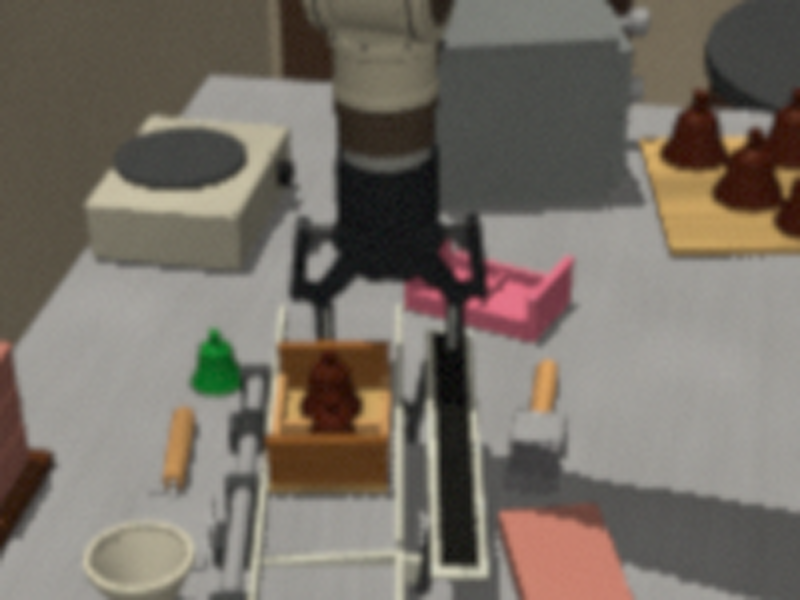

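View pics/top4.png

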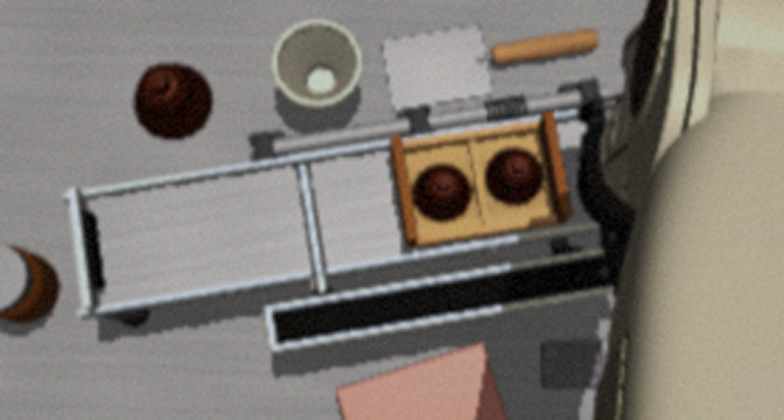

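The bar has dropped evenly to z 103 and the tray is unmoved (front board at y -76.7). I need about 16 mm more to bring the bar to z ≈ 87.

Emit:
jog_arm(jaw=[0, 0, 0, 0, 0, 0, 0, 0], linear=[[0, 0, 0.004], [-0.001, 0, 0.008], [-0.001, 0, 0.012], [-0.002, 0, 0.015], [-0.002, 0, 0.0165], [-0.002, 0, 0.0165], [-0.002, 0, 0.0165], [-0.002, 0, 0.0165]], delta_rot=[[0, 0, 0], [0, 0, 0], [0, 0, 0], [0, 0, 0], [0, 0, 0], [0, 0, 0], [0, 0, 0], [0, 0, 0]])

```text
clock: 5.12
eef_pos: [0.5865, -0.0929, 0.0908]
tool_rot: [0.995, 0.098, -0.001, 0.0]
ft_force: [-6.2, -0.9, 7.8]
grip_width: 0.085
```

```bash
python3 - <<'E'
from h import *
from workcell import bot
o=bot.get_obs();where(o);delta(o,-42,-213,91);gatecheck(bot)
im,d=bot.camera("side");cv2.imwrite(f"pics/side5.png",cv2.resize(im[80:230,230:430,::-1],None,fx=4,fy=4,interpolation=cv2.INTER_CUBIC))
E
```

```text
t 5.12 slide mm -44.0 -226.5 z 90.8 F [-6.2 -0.9  7.8] w 0.085
shift tool mm [  1.9 -13.5  -0.2] rot deg [ 0.03  0.16 -0.11]
tread -240 -150 n 389 x -90.0 z 87.1 nearx z
tread -150 -60 n 384 x -90.4 z 86.7 nearx z
tread -60 30 n 394 x -90.2 z 86.6 nearx z
board n 103 x 7.0 y -197.2 z 123.3
board n 146 x 0.6 y -76.6 z 123.0
```

View pics/side5.png

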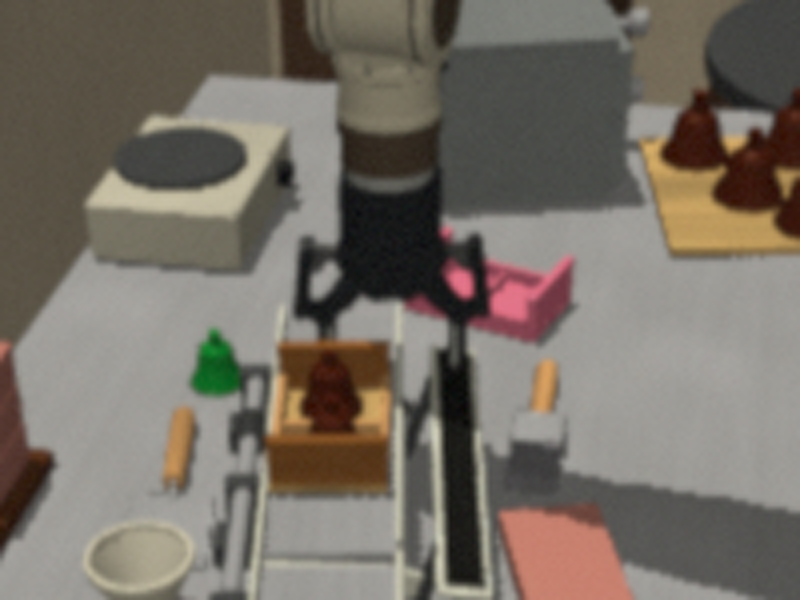

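The bar is at z 86.7, x -90, which matches a gate angle of about 0.30, and the gate line is flush in the picture. Now I'll push gently along +y (tool -y).

Emit:
jog_arm(jaw=[0, 0, 0, 0, 0, 0, 0, 0], linear=[[0, -0.0015, 0], [0, -0.004, 0], [0, -0.007, 0], [0, -0.01, 0], [0, -0.013, 0], [0, -0.016, 0], [0, -0.019, 0], [0, -0.022, 0]], delta_rot=[[0, 0, 0], [0, 0, 0], [0, 0, 0], [0, 0, 0], [0, 0, 0], [0, 0, 0], [0, 0, 0], [0, 0, 0]])

```text
clock: 5.88
eef_pos: [0.5856, -0.0733, 0.0921]
tool_rot: [0.995, 0.097, 0.002, 0.003]
ft_force: [1.0, -7.4, 6.2]
grip_width: 0.085
```

```bash
python3 - <<'E'
from h import *
from workcell import bot
o=bot.get_obs();where(o);gatecheck(bot)
im,d=bot.camera("side");cv2.imwrite(f"pics/side6.png",cv2.resize(im[80:230,230:430,::-1],None,fx=4,fy=4,interpolation=cv2.INTER_CUBIC))
where(bot.get_obs())
E
```

```text
t 5.88 slide mm -41.1 -207.1 z 92.1 F [ 1.  -7.4  6.2] w 0.085
tread -240 -150 n 252 x -88.8 z 87.5 nearx z
tread -150 -60 n 396 x -90.2 z 87.4 nearx z
tread -60 30 n 390 x -90.0 z 87.1 nearx z
board n 21 x 34.2 y -192.1 z 123.6
board n 145 x 0.5 y -72.0 z 123.2
t 5.98 slide mm -41.0 -206.5 z 92.2 F [ 0.5 -5.7  6.4] w 0.0854
```

View pics/side6.png

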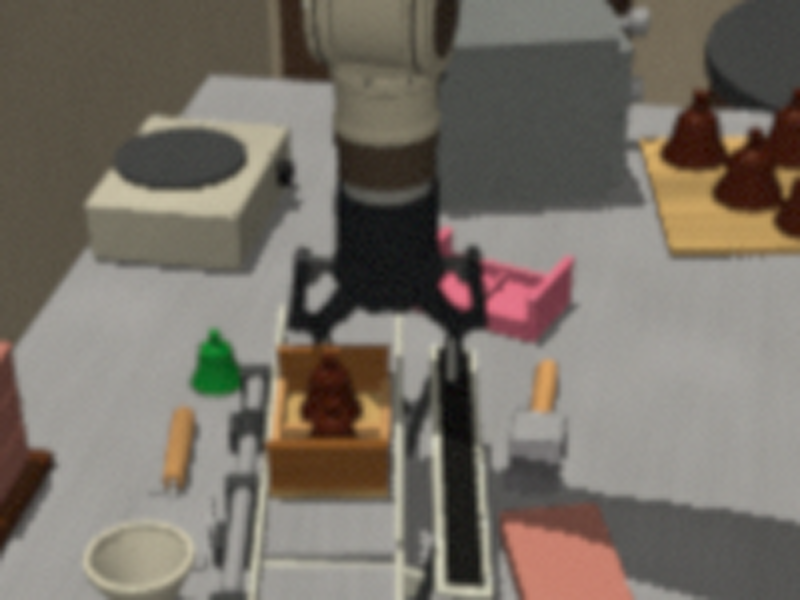

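The tray is moving: it advanced 4.7 mm, TCP-to-tray-back offset ≈ 10 mm, and the gate stayed down. I'll continue, with 1 mm extra press.

Emit:
jog_arm(jaw=[0, 0, 0, 0, 0, 0, 0, 0], linear=[[0, -0.003, 0], [0, -0.0065, 0.001], [0, -0.0105, 0.001], [0, -0.015, 0.001], [0, -0.02, 0.001], [0, -0.025, 0.001], [0, -0.03, 0.001], [0, -0.035, 0.001]], delta_rot=[[0, 0, 0], [0, 0, 0], [0, 0, 0], [0, 0, 0], [0, 0, 0], [0, 0, 0], [0, 0, 0], [0, 0, 0]])

```text
clock: 6.65
eef_pos: [0.5796, -0.0394, 0.0918]
tool_rot: [0.995, 0.097, 0.003, 0.003]
ft_force: [0.6, -8.5, 8.1]
grip_width: 0.0857
```

```bash
python3 - <<'E'
from h import *
from workcell import bot
o=bot.get_obs();where(o);delta(o,-42,11,91);gatecheck(bot,"pics/top7.png")
E
```

```text
t 6.65 slide mm -40.3 -172.7 z 91.8 F [ 0.6 -8.5  8.1] w 0.0857
shift tool mm [  -2.4 -183.7   -0.5] rot deg [ 0.42 -0.31 -0.21]
tread -150 -60 n 401 x -89.9 z 86.8 nearx z
tread -60 30 n 399 x -90.1 z 86.6 nearx z
board n 19 x 35.2 y -157.3 z 122.6
board n 139 x -3.7 y -38.0 z 123.4
```

View pics/top7.png

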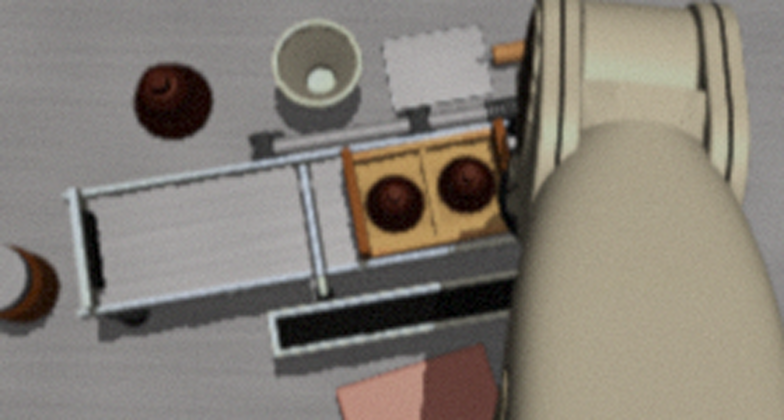

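The tray is at about y -98 with the gate down. It has turned slightly against the near rail, which is within tolerance. I'll keep going and move the hand 2 mm toward the near side.

Emit:
jog_arm(jaw=[0, 0, 0, 0, 0, 0, 0, 0], linear=[[0, -0.005, 0], [-0.001, -0.01, 0], [-0.001, -0.015, 0], [-0.002, -0.02, 0], [-0.002, -0.025, 0], [-0.002, -0.03, 0], [-0.002, -0.035, 0], [-0.002, -0.04, 0]], delta_rot=[[0, 0, 0], [0, 0, 0], [0, 0, 0], [0, 0, 0], [0, 0, 0], [0, 0, 0], [0, 0, 0], [0, 0, 0]])

```text
clock: 7.37
eef_pos: [0.5699, -0.0005, 0.0918]
tool_rot: [0.995, 0.097, 0.003, 0.003]
ft_force: [2.2, -9.4, 8.9]
grip_width: 0.0851
```

```bash
python3 - <<'E'
from h import *
from workcell import bot
o=bot.get_obs();where(o);delta(o,-42,11,91);gatecheck(bot,"pics/top8.png")
E
```

```text
t 7.37 slide mm -42.1 -132.6 z 91.8 F [ 2.2 -9.4  8.9] w 0.0851
shift tool mm [  -0.4 -143.6   -0.2] rot deg [ 0.41 -0.32 -0.22]
tread -150 -60 n 118 x -89.1 z 87.0 nearx z
tread -60 30 n 404 x -90.0 z 86.7 nearx z
board n 136 x -5.5 y 2.1 z 123.0
```

View pics/top8.png

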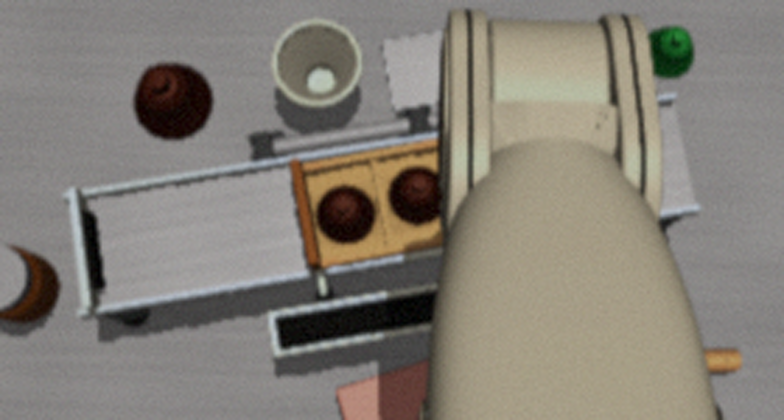

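The front board is now over the gate slot (y ≈ 2), with the bar at z 86.7 and the bells standing. I'll continue.

Emit:
jog_arm(jaw=[0, 0, 0, 0, 0, 0, 0, 0], linear=[[0, -0.005, 0], [0, -0.01, 0], [0, -0.015, 0], [0, -0.02, 0], [0, -0.025, 0], [0, -0.03, 0], [0, -0.035, 0], [0, -0.04, 0]], delta_rot=[[0, 0, 0], [0, 0, 0], [0, 0, 0], [0, 0, 0], [0, 0, 0], [0, 0, 0], [0, 0, 0], [0, 0, 0]])

```text
clock: 8.08
eef_pos: [0.5621, 0.0389, 0.0918]
tool_rot: [0.995, 0.097, 0.003, 0.003]
ft_force: [1.3, -9.5, 8.4]
grip_width: 0.0856
```

```bash
python3 - <<'E'
from h import *
from workcell import bot
o=bot.get_obs();where(o);delta(o,-42,11,91);gatecheck(bot)
E
```

```text
t 8.08 slide mm -42.0 -92.5 z 91.8 F [ 1.3 -9.5  8.4] w 0.0856
shift tool mm [-4.000e-01 -1.035e+02  1.000e-01] rot deg [ 0.39 -0.32 -0.22]
tread -240 -150 n 105 x -89.9 z 87.2 nearx z
tread -60 30 n 224 x -89.5 z 87.1 nearx z
board n 126 x -4.3 y 42.2 z 123.1
```

Emit:
jog_arm(jaw=[0, 0, 0, 0, 0, 0, 0, 0], linear=[[0, -0.005, 0], [0, -0.01, 0], [0, -0.015, 0], [0, -0.02, 0], [0, -0.025, 0], [0, -0.03, 0], [0, -0.035, 0], [0, -0.04, 0]], delta_rot=[[0, 0, 0], [0, 0, 0], [0, 0, 0], [0, 0, 0], [0, 0, 0], [0, 0, 0], [0, 0, 0], [0, 0, 0]])

```text
clock: 8.8
eef_pos: [0.5544, 0.0782, 0.0918]
tool_rot: [0.995, 0.097, 0.003, 0.003]
ft_force: [1.9, -9.4, 9.9]
grip_width: 0.0854
```

```bash
python3 - <<'E'
from h import *
from workcell import bot
o=bot.get_obs();where(o);delta(o,-42,11,91);gatecheck(bot,"pics/top10.png")
E
```

```text
t 8.8 slide mm -41.9 -52.4 z 91.8 F [ 1.9 -9.4  9.9] w 0.0854
shift tool mm [ -0.3 -63.4   0.4] rot deg [ 0.38 -0.32 -0.23]
tread -240 -150 n 392 x -89.8 z 86.8 nearx z
board n 124 x -5.3 y 82.2 z 123.1
```

View pics/top10.png

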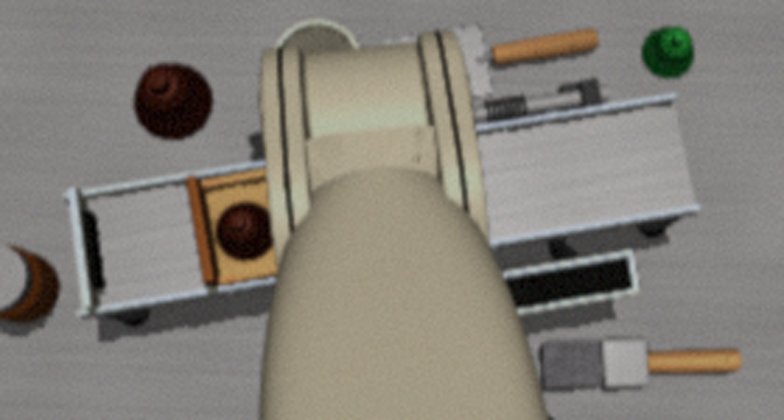

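The front board is at y 82, so the tray centre is at about 21.7. About 65 mm remain to y ≈ 87.

Emit:
jog_arm(jaw=[0, 0, 0, 0, 0, 0, 0, 0], linear=[[0, -0.005, 0], [0, -0.01, 0], [0, -0.015, 0], [0, -0.02, 0], [0, -0.025, 0], [0, -0.03, 0], [0, -0.035, 0], [0, -0.04, 0]], delta_rot=[[0, 0, 0], [0, 0, 0], [0, 0, 0], [0, 0, 0], [0, 0, 0], [0, 0, 0], [0, 0, 0], [0, 0, 0]])

```text
clock: 9.52
eef_pos: [0.5465, 0.1175, 0.0918]
tool_rot: [0.995, 0.097, 0.003, 0.003]
ft_force: [1.3, -9.2, 9.6]
grip_width: 0.0855
```

```bash
python3 - <<'E'
from h import *
from workcell import bot
o=bot.get_obs();where(o);delta(o,-42,13,91);gatecheck(bot)
E
```

```text
t 9.52 slide mm -41.9 -12.3 z 91.8 F [ 1.3 -9.2  9.6] w 0.0855
shift tool mm [ -0.2 -25.3   0.6] rot deg [ 0.36 -0.32 -0.24]
tread -240 -150 n 388 x -89.9 z 87.0 nearx z
tread -150 -60 n 305 x -89.9 z 87.1 nearx z
board n 126 x -5.5 y 122.2 z 123.0
```

Emit:
jog_arm(jaw=[0, 0, 0, 0, 0, 0, 0, 0], linear=[[0, -0.005, 0], [0, -0.01, 0], [0, -0.015, 0], [0, -0.0195, 0], [0, -0.023, 0], [0, -0.0255, 0], [0, -0.0265, 0], [0, -0.0265, 0]], delta_rot=[[0, 0, 0], [0, 0, 0], [0, 0, 0], [0, 0, 0], [0, 0, 0], [0, 0, 0], [0, 0, 0], [0, 0, 0]])

```text
clock: 10.23
eef_pos: [0.5412, 0.1439, 0.0917]
tool_rot: [0.995, 0.097, 0.003, 0.002]
ft_force: [1.5, -8.2, 10.4]
grip_width: 0.0853
```

```bash
python3 - <<'E'
from h import *
from workcell import bot
o=bot.get_obs();where(o);gatecheck(bot,"pics/top12.png")
im,d=bot.camera("side");cv2.imwrite(f"pics/side12.png",cv2.resize(im[130:330,200:440,::-1],None,fx=3,fy=3,interpolation=cv2.INTER_CUBIC))
E
```

```text
t 10.23 slide mm -41.9 14.6 z 91.7 F [ 1.5 -8.2 10.4] w 0.0853
tread -240 -150 n 393 x -89.9 z 86.7 nearx z
tread -150 -60 n 390 x -90.1 z 86.8 nearx z
tread -60 30 n 110 x -89.6 z 87.0 nearx z
board n 120 x -5.9 y 149.5 z 123.3
```

View pics/side12.png

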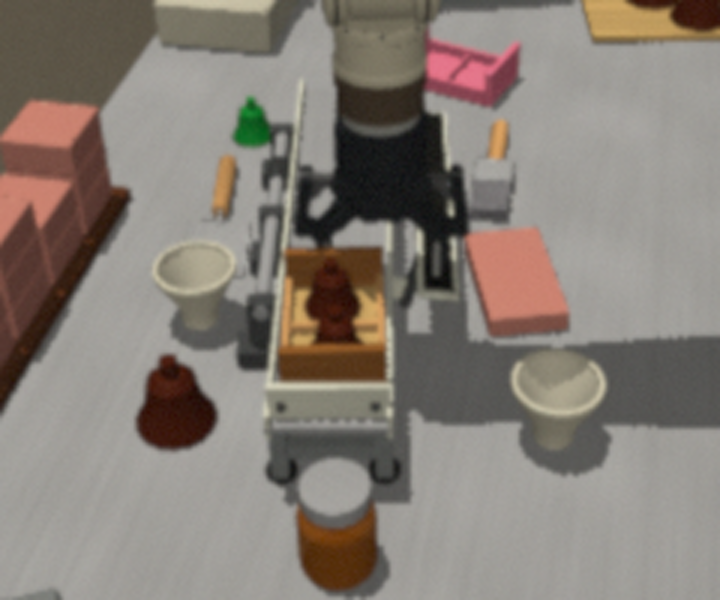

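View pics/top12.png

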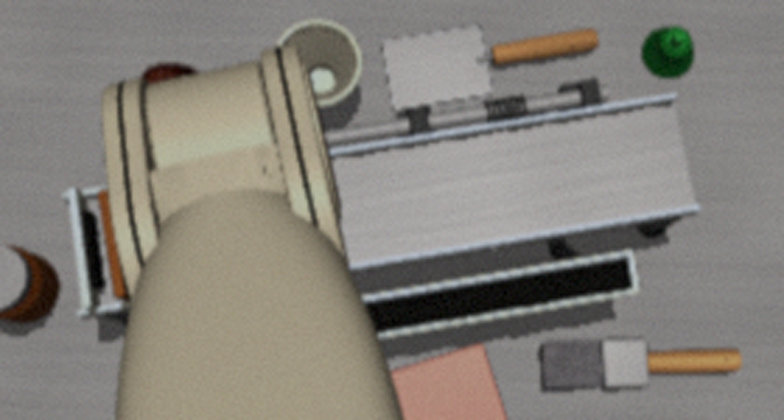

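The front board centre is at y 149.5, so the tray centre is at about 89, inside 68–107, and the bells are standing. I'll back off with the gate still held, then lift.

Emit:
jog_arm(jaw=[0, 0, 0, 0, 0, 0, 0, 0], linear=[[0, 0.003, 0], [0, 0.007, 0], [0, 0.012, 0], [0, 0.018, 0], [0, 0.024, 0], [0, 0.03, 0], [0, 0.035, 0], [0, 0.035, 0]], delta_rot=[[0, 0, 0], [0, 0, 0], [0, 0, 0], [0, 0, 0], [0, 0, 0], [0, 0, 0], [0, 0, 0], [0, 0, 0]])

```text
clock: 11.0
eef_pos: [0.5463, 0.1127, 0.0907]
tool_rot: [0.995, 0.098, 0.001, -0.002]
ft_force: [-1.7, 1.3, 6.0]
grip_width: 0.0858
```

```bash
python3 - <<'E'
from h import *
from workcell import bot
o=bot.get_obs();where(o);gatecheck(bot)
E
```

```text
t 11.0 slide mm -43.1 -17.0 z 90.7 F [-1.7  1.3  6. ] w 0.0858
tread -240 -150 n 393 x -90.0 z 86.2 nearx z
tread -150 -60 n 248 x -89.9 z 85.9 nearx z
board n 131 x -5.3 y 149.3 z 123.3
```

Emit:
jog_arm(jaw=[0, 0, 0, 0, 0, 0, 0, 0], linear=[[0, 0.001, -0.004], [0.001, 0.002, -0.01], [0.002, 0.003, -0.016], [0.003, 0.004, -0.022], [0.004, 0.005, -0.028], [0.005, 0.005, -0.034], [0.005, 0.005, -0.04], [0.005, 0.005, -0.046]], delta_rot=[[0, 0, 0], [0, 0, 0], [0, 0, 0], [0, 0, 0], [0, 0, 0], [0, 0, 0], [0, 0, 0], [0, 0, 0]])

```text
clock: 11.72
eef_pos: [0.5513, 0.1073, 0.1362]
tool_rot: [0.995, 0.098, -0.0, 0.0]
ft_force: [2.2, 0.1, 2.0]
grip_width: 0.0857
```

Emit:
jog_arm(jaw=[0, 0, 0, 0, 0, 0, 0, 0], linear=[[0, 0, -0.005], [0, 0, -0.015], [0, 0, -0.03], [0, 0, -0.05], [0, 0, -0.075], [0, 0, -0.1], [0, 0, -0.12], [0, 0, -0.125]], delta_rot=[[0, 0, 0], [0, 0, 0], [0, 0, 0], [0, 0, 0], [0, 0, 0], [0, 0, 0], [0, 0, 0], [0, 0, 0]])

```text
clock: 12.38
eef_pos: [0.5521, 0.1079, 0.2646]
tool_rot: [0.995, 0.098, 0.002, -0.0]
ft_force: [0.6, 0.1, 0.2]
grip_width: 0.0855
```

Emit:
jog_arm(jaw=[0, 0, 0, 0, 0, 0, 0, 0], linear=[[-0.015, 0, 0], [-0.045, 0, 0], [-0.08, 0, 0], [-0.115, 0, 0], [-0.15, 0, 0], [-0.18, 0, 0], [-0.2, 0, 0], [-0.2, 0, 0]], delta_rot=[[0, 0, 0], [0, 0, 0], [0, 0, 0], [0, 0, 0], [0, 0, 0], [0, 0, 0], [0, 0, 0], [0, 0, 0]])

```text
clock: 13.05
eef_pos: [0.3501, 0.0678, 0.2598]
tool_rot: [0.995, 0.098, -0.002, 0.0]
ft_force: [-0.1, 0.4, -0.5]
grip_width: 0.0858
```

```bash
python3 - <<'E'
from h import *
from workcell import bot
o=bot.get_obs();where(o);gatecheck(bot,"pics/top15.png")
im,d=bot.camera("side");cv2.imwrite(f"pics/side15.png",cv2.resize(im[130:330,200:440,::-1],None,fx=3,fy=3,interpolation=cv2.INTER_CUBIC))
E
```

```text
t 13.05 slide mm -244.3 -22.5 z 259.8 F [-0.1  0.4 -0.5] w 0.0858
tread -240 -150 n 405 x -76.0 z 131.2 nearx z
tread -150 -60 n 412 x -76.0 z 131.0 nearx z
tread -60 30 n 419 x -76.0 z 131.2 nearx z
board n 140 x -1.1 y 28.9 z 123.2
board n 133 x -5.3 y 149.3 z 123.1
```

View pics/side15.png

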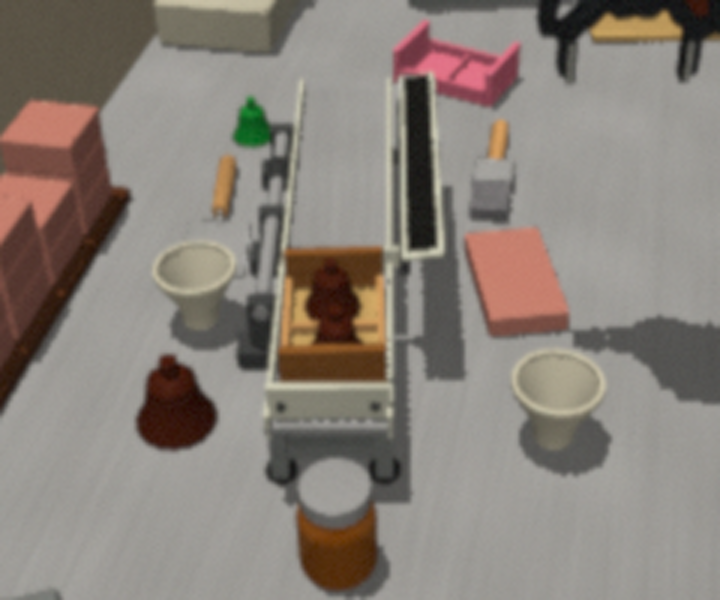

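View pics/top15.png

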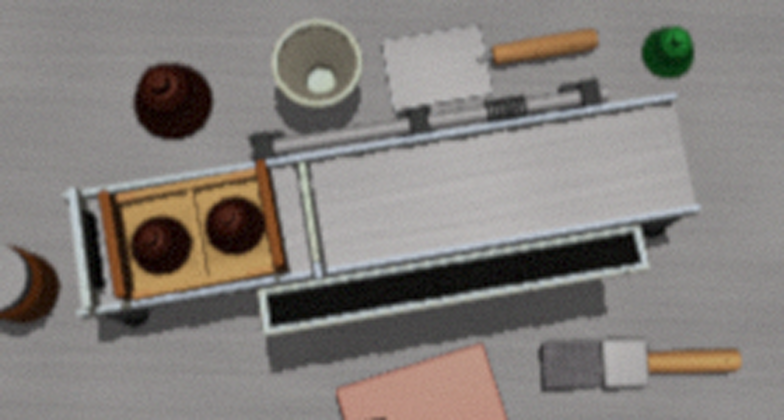

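The tray is at (-3.2, 89.1) mm and turned 0.035 rad, the bells are upright, and the bar is back at z 131. The hand is clear, so I'm handing in.

```bash
python3 - <<'E'
from workcell import bot
print(bot.job_done())
E
```

```text
the job is handed in; nothing more can be done
None
```

The tray of wax bells is in the berth with the gate up behind it, and the hand is clear. I handed the job in at 13 s; the hand-in gives no verdict.

**How it went:** One finger pressed the bar to z ≈ 87 mm, which is a gate angle of about 0.30. The other finger pushed the tray past the gate while the bar stayed down. I then backed the hand off with the gate still held, let it rise, and moved clear.

**Last checks from the top and side cameras:**

| Check | Measured | Needed |
|---|---|---|
| Tray position past the gate | 89 mm | 68 to 107 mm |
| Tray sideways position | about -3 mm | within ±8 mm |
| Tray turn | about 0.035 rad | below 0.1 rad |
| Bar height | 131 mm, as at the start | gate fully up |

- **Bells and bystanders:** Both bells look upright in the tray, and nothing else on the bench looks moved. I judged both by eye from the pictures.
- **Small deviation:** The tray turned slightly towards the near rail because I pushed it off-centre.
- **Failed checks:** None failed. Where the hand hid part of the tray's back board during the push, I used the front board instead.

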